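# Seat and clamp a flow-cell cassette

### The job

With a fingertip, push the flat grey flow-cell cassette along its guides until it is fully home against the end stop, and then push the raised lever of the toggle clamp beside it outward and down past its dead point until it snaps into lock, with the clamp's rubber foot pressing on the cassette. Only push: do not lift the cassette out of its guides, and leave the vials, cap and other vessels standing where they are.

Things in the scene. Friction and masses are not known exactly. Their poses are not given: they have to be found in the camera images.
- fixture: Aluminium plate (200 x 155 x 12 mm) fixed on the bench, with two guide rails, an end stop and a toggle clamp. Frame: origin on the bench top, on the guides' centre line; z up; +x is the way the cassette slides in; +y is the side where the clamp stands. In its frame the plate spans x -120 to 80, y -52.5 to 102.5 mm, top at z = 12. It may be turned up to 0.4 rad either way.
- guide_mouth (a point): Point on the plate midway between the open ends of the two low steel guide rails, at (-20, 0, 12) mm in the fixture's frame. Rails: x -20 to 70, inner faces at y = -29.5 and +29.5, each 10 mm wide, tops at z = 22. Behind this mouth (x below -20) the plate is bare.
- end_stop (a point): Centre of the end stop's face, at (65, 0, 22) mm in the fixture's frame; rigid, top at z = 28. The cassette is home when its leading end meets it: cassette origin at x = 15, trailing face at x = -35 mm.
- cassette: Loose flat grey cassette, 100 long (own x) x 56 wide x 20 mm high, about 0.15 kg, with a glass window and two small steel ports on top. Origin: centre of its underside; axes about as the fixture's. It lies on the plate (top at z = 32), leading end between the rails with 1.5 mm play each side, 22 to 50 mm short of the stop. Push its plain trailing end face towards the fixture's +x; friction 1 to 2 N.
- lever_pivot (a point): Axis of the clamp lever, at (40, 76, 58) mm in the fixture's frame; the axis runs along the fixture's x. The clamp's steel bracket round it spans x 23 to 57, y 46 to 94, up to z = 64 mm.
- lever_end (a point): Tip of the clamp lever on its middle line, 120 mm from the pivot. The lever is a flat bar with a black rubber paddle 24 mm wide (along the fixture's x) and 12 mm thick from 45 to 120 mm from the pivot. At the start it stands raised, leaning outward (fixture's +y), tip about 170 mm above the bench. Push the paddle's inner face (towards the cassette), outward and then down.
- clamp_lever (a joint): Lever angle, rad: 0 = open, 72 degrees above level; grows outward and down; starts at 0. It resists with up to 1 N m (10 N at 100 mm from the pivot) near 0.55, falling to nothing at the dead point, 1.05; then it snaps by itself to its locked stop at 1.25, lying level 58 mm above the bench and pointing to the fixture's +y. Let go short of the dead point it springs back.
- clamp_foot: Rubber foot, 18 mm across, on the clamp's 65 mm arm; origin at the centre of its lower face. The lever moves the arm: open, it stands at 65 degrees, leaning over the cassette, up to 125 mm above the bench; locked, the foot presses with some 5 N on the cassette at (40, 0) mm in the fixture's frame. It needs no touching.
- vial_a: Bystander: clear capped vial, 22 mm across, 55 mm high, standing on the bench beside the fixture; origin at its foot. Leave it.
- vial_b: Bystander: brown capped vial, 28 mm across, 60 mm high, standing on the bench by the fixture's other side; origin at its foot. Leave it.
- blue_cap: Bystander: open bottle cap, 44 mm across, 22 mm high, lying by the fixture; origin at its underside. Leave it.
- beaker: Bystander: glass beaker, 70 mm across, 90 mm high, on the bench to the robot's right; origin at its foot. Leave it.
- jar: Bystander: white jar, 70 mm across, 100 mm high, to the robot's right; origin at its foot. Leave it.
- bottle: Bystander: glass bottle, 80 mm across, 160 mm high, to the robot's right; origin at its foot. Leave it.
There are look-alikes about, which are no part of the job. What is meant by the cassette is not blue, and is the smaller of those in its own colour.

How it is judged (in metres and radians):
On the way, in this order (a step that is already met when the one before it is completed fails the run):
1. the cassette is pushed home, within 4 mm of the end stop, flat on the plate, with the lever still open (x of cassette in the frame of fixture above 0.011 m and z of cassette in the frame of fixture below 0.015 m and value of joint clamp_lever below 0.9 rad), for 0.2 s.
2. the lever has gone past its dead point and is locked (value of joint clamp_lever above 1.2 rad), for 0.2 s.
At the end, for the whole second after the job is handed in: The cassette lies flat in its guides within 4 mm of the end stop, the lever is locked (joint above 1.2 rad), the foot presses on the cassette with more than 1.5 N, and the cassette is at rest (x of cassette in the frame of fixture above 0.011 m and z of cassette in the frame of fixture below 0.015 m and angle between the x axis of cassette and the x axis of fixture, either way round below 0.1 rad and value of joint clamp_lever above 1.2 rad and contact force between clamp_foot and cassette above 1.5 N and linear speed of cassette below 0.02 m/s); the robot touches nothing.
It fails at once if the cassette is lifted more than 10 mm off the plate or tipped more than 0.25 rad (z of cassette in the frame of fixture above 0.022 m or angle between cassette's own z axis and vertical above 0.25 rad).
It fails at once if a bystander is moved more than 30 mm or knocked over (distance of any of vial_a, vial_b, blue_cap, beaker, jar, bottle from where it was at the start of the episode above 0.03 m or angle between any of vial_a, vial_b, blue_cap, beaker, jar, bottle's own z axis and vertical above 0.5 rad).
It also fails if it takes over 48 s, if anything falls off the work surface, if the arm or the gripper's body presses on something with over 40 N, if the wrist force passes 120 N, or if a joint passes its speed limit or range.

### The arm

A 6-joint arm with a two-finger parallel gripper is mounted at the origin on the work surface. World frame = base frame: x ahead of the robot, y to its left, z up, the work surface at z = 0. Lengths are in mm, angles in rad, forces in N, time in s.
With the tool pointing down it reaches from about 400 to 925 mm from the base axis. Payload 12.5 kg.
Tool frame: the origin (TCP) lies where the fingers leave the gripper's body, on its centre line; the fingertips stand 78 mm ahead of it and the grasp point (between the pads) lies 59 mm ahead of it (env.tip_extent is the distance from the TCP to the fingertips, in mm); z points along the fingers, y is the direction in which the jaws open and shut (so a half turn about z gives the same grasp; the last joint's range is limited). The gripper opens to 95 mm and grips with 3 to 60 N. Pads are 20 mm wide; open, the fingers measure 119 mm over their backs; the gripper's body (75 mm by 180 mm) begins 59 mm behind the grasp point.
Start: joints at [1.185, 0.491, 1.559, -0, 1.092, -0.106], TCP at [172.582, 600.711, 292.261] pointing down, gripper open.
Joint ranges: [-3.1, 3.1], [-0.84, 2.19], [0.05, 2.79], [-1.13, 4.28], [0.06, 2.93], [-2.69, 2.69]. Speed limits (rad/s): [2.22, 2.22, 2.79, 3.14, 3.14, 3.14].

### API

Orientations are given as [roll, pitch, yaw] about the fixed x, y, z axes, in that order (R = Rz(yaw) Ry(pitch) Rx(roll)).
In Python, from cell import env gives the robot as it stands. The module is installed in compiled form; this text tells all that it offers.
- The arm moves only by the tool play_rows, never from a script. Its argument "targets" is a list of rows, each an object with "linear": the shift along the tool's x, y, z in mm, a list of three; "turn": the turn about the tool's z in rad. A call has 1 to 20 rows; each row is the pose to reach, as a shift and turn from the pose commanded when the call began, along the tool's axes at that moment; what a row does not reach only later rows make up. A row lasts 1/8 s, in which the tool goes at most 62.5 mm and 10.7 degrees, less where a joint would pass 70% of its speed; a pose out of reach is approached as far as the arm can. A call with a gripper value outside its range is refused whole. "hand" is the finger opening in mm, from 0 to 95.1, set as the call begins (left out, the last holds). The fingers move at their own pace and stop on an object; the grip force is fixed at half the most. Time passes only in rows, so rows that repeat a pose let the fingers close. It gives the time, the measured TCP pose, the force and the opening at its end, in the units of the state.
- env.state(): the state, without advancing time (a new reading comes with each control period).
- env.read_camera(name): name is "scene" or "top"; returns (picture, depth): 420x560x3 uint8, red, green, blue; 420x560 float32, mm along the optical axis (not along the pixel's ray), 0 where there is no reading.
- env.camera_params(name): a dict with "fx", "fy", "cx", "cy" (pixels), "R" (3x3) and "t" (3): a world point X has camera coordinates R X + t. Camera axes: x right, y down, z forward; pixel columns grow to the right and rows downward; lengths in mm; the calibration is good to about 2 mm. A picture is of the moment at which its call begins. camera_params takes no time and is no camera call.
- env.job_done(): hands the job in, once; it reports no verdict.
The state is a dict: "t": time; "joints": joint angles; "qvel": joint speeds; "tau": joint torques, N m; "eef_pos": TCP position; "tcp_rot": TCP orientation; "ft_force": force on the tool from outside, world axes, zero at the start; "moment": the same for the moment, N m; "opening": opening from 0.0 (shut) to 1.0 (fully open).
Only numpy, scipy, OpenCV 4.12 (cv2) and the standard library are available. Lean on these libraries where they do the work, as an engineer would, in place of code of your own. Each camera call takes 0.05 s, during which the arm holds its last target.

## Working session

There is one attempt and no reset: what is moved stays moved. The work goes in short steps, Python scripts to look and compute and a tool call to move; the robot and the scene stay as the last step left them, time stands still between calls to the robot, and variables do not carry over. Pictures are saved under pics/ and viewed, and the job is handed in when it is done.

Besides the shell and the picture viewer there is one more tool, called after "Emit:" by a JSON object that holds its "name" and its "arguments", one argument or row to a line. play_rows: Moves the arm, as the interface text tells. Its arguments: {"type":"object","properties":{"targets":{"type":"array","items":{"type":"object","properties":{"linear":{"type":"array","items":{"type":"number"}},"turn":{"type":"number"}}}},"hand":{"type":"number"}},"required":["targets"]}

```bash
mkdir -p pics; cat > h.py <<'E'
from cell import env
import numpy as np, cv2
def grab(n,tag):
    p,d=env.read_camera(n); np.savez(f'{tag}.npz',p=p,d=d); cv2.imwrite(f'pics/{tag}.png',p[:,:,::-1]); return p,d
def w(n,d,u,v,z=None):
    c=env.camera_params(n); r=np.array([(u-c['cx'])/c['fx'],(v-c['cy'])/c['fy'],1.])
    R=np.array(c['R']);t=np.array(c['t'])
    if z is None: return R.T@(r*d[int(v),int(u)]-t)
    o=-R.T@t; q=R.T@r; return o+q*(z-o[2])/q[2]
E
python3 - <<'E'
from h import *
grab('scene','s0');grab('top','t0')
print(env.state()); 
for n in('scene','top'):print(env.camera_params(n))
E
```

```text
{'t': 0.1, 'joints': array([ 1.18542285e+00,  4.91477764e-01,  1.55939585e+00, -2.32276050e-05,
        1.09170606e+00, -1.05602869e-01]), 'qvel': array([ 3.18769126e-04, -2.13870752e-03, -5.49422086e-05, -1.52923224e-03,
       -1.28654195e-03,  1.02488436e-03]), 'tau': array([ 3.95776005e-03, -6.13629413e+01, -2.58609366e+01,  6.94180140e-02,
        4.70975018e-02,  3.33702559e-06]), 'eef_pos': array([172.51353932, 600.56907532, 291.73098676]), 'tcp_rot': array([-3.14060895e+00, -8.35520295e-05,  2.86183273e+00]), 'ft_force': array([-0.01803984,  0.20041833, -0.5573973 ]), 'moment': array([-0.02862369, -0.01171546, -0.00337193]), 'opening': 1.0014255365523217}
{'fx': 483.50887206641085, 'fy': 483.50887206641085, 'cx': 282.5976067156558, 'cy': 205.67018460619002, 'R': array([[-0.46005055,  0.88779743, -0.0130079 ],
       [ 0.49760725,  0.24566798, -0.83188597],
       [-0.73535061, -0.38918242, -0.55479413]]), 't': array([ 286.44185961, -130.33628609, 1420.15566843])}
{'fx': 418.8241127946241, 'fy': 418.8241127946241, 'cx': 281.45184314815947, 'cy': 213.44197334122913, 'R': array([[-0.02740128, -0.999322  ,  0.02459091],
       [-0.99620072,  0.02526486, -0.08334155],
       [ 0.08266375, -0.02678115, -0.99621758]]), 't': array([ -72.16803213,  530.28637263, 1083.19810523])}
```

View pics/s0.png

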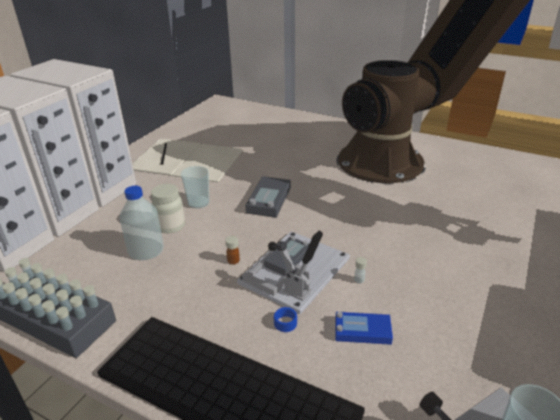

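View pics/t0.png

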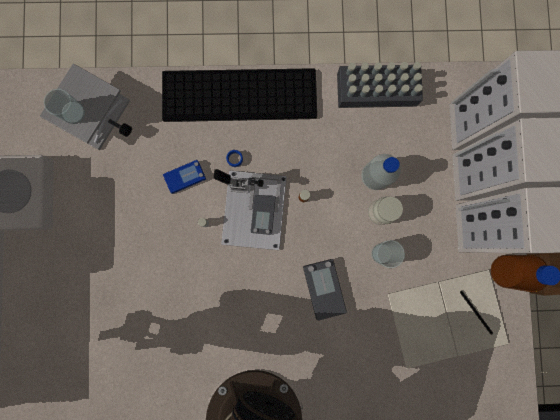

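```bash
python3 - <<'E'
import cv2
a=cv2.imread('pics/t0.png')[140:260,190:320];cv2.imwrite('pics/t0c.png',cv2.resize(a,None,fx=6,fy=5,interpolation=cv2.INTER_CUBIC)[:600])
a=cv2.imread('pics/s0.png')[215:340,215:375];cv2.imwrite('pics/s0c.png',cv2.resize(a,(768,600),interpolation=cv2.INTER_CUBIC))
a=cv2.imread('pics/t0.png')[160:260,205:305];cv2.imwrite('pics/t0d.png',cv2.resize(a,(600,600),interpolation=cv2.INTER_CUBIC))
E
```

```text
(no output)
```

View pics/t0d.png

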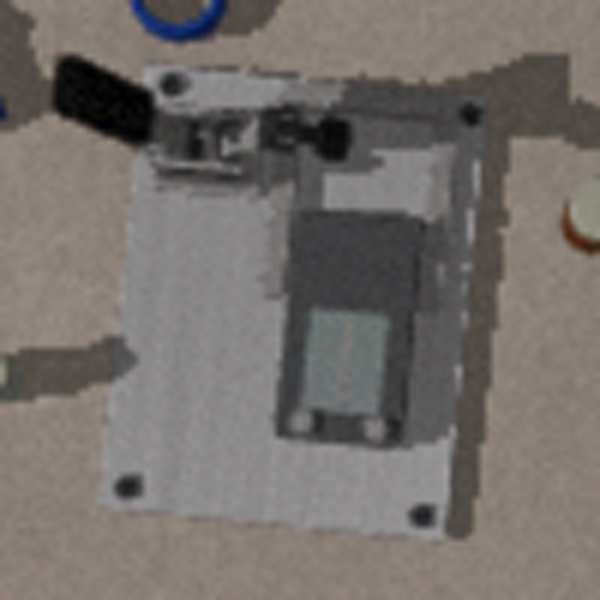

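View pics/s0c.png

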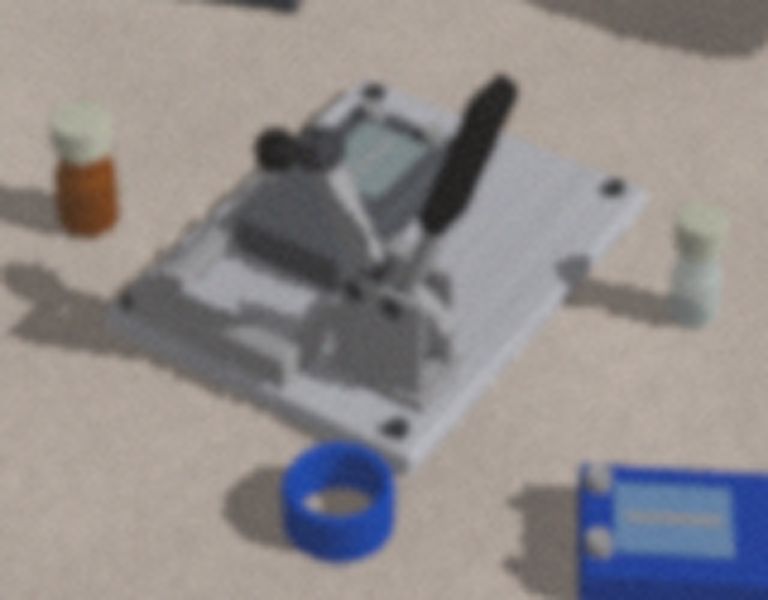

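```bash
python3 - <<'E'
from h import *
f=lambda u,v,z:w('top',None,205+(u+.5)/6-.5,160+(v+.5)/6-.5,z)
P=np.array([f(100,505,12),f(145,65,12),f(447,538,12),f(484,101,12)])[:,:2]
Q=np.array([(-120,102.5),(80,102.5),(-120,-52.5),(80,-52.5)])
H=(Q-Q.mean(0)).T@(P-P.mean(0));th=np.arctan2(H[0,1]-H[1,0],H[0,0]+H[1,1])
R=np.array([[np.cos(th),-np.sin(th)],[np.sin(th),np.cos(th)]]);o=P.mean(0)-R@Q.mean(0)
print('th',th,'o',o,'res',(Q@R.T+o-P).round(1).tolist())
g=lambda p:(R.T@(np.array(p)[:2]-o)).round(1)
for c in [(302,210),(427,216),(407,447),(277,437)]:print('cas',g(f(*c,32)))
d=np.load('t0.npz')['d']
c=env.camera_params('top')
for u,v in [(248,190),(262,200),(212,186),(219,177),(224,180),(260,184),(240,220),(202,222),(304,196)]:
    p=w('top',d,u,v);print((u,v),p.round(),g(p))
ds=np.load('s0.npz')['d']
for u,v in [(505,90),(470,150),(440,215),(275,148),(85,125),(700,225),(345,470),(270,235)]:
    U,V=215+u/4.8,215+v/4.8;p=w('scene',ds,U,V);print('s',(u,v),p.round(),g(p))
s=env.state();r=s['tcp_rot']
np.savez('fx.npz',th=th,o=o)
E
```

```text
th -0.11888053812231845 o [557.92414538 -39.77594648] res [[-1.9, 1.4], [1.0, 0.8], [-1.6, -0.1], [2.4, -2.0]]
cas [18.2 24.5]
cas [ 20.7 -30.2]
cas [-80.8 -30.9]
cas [-81.7  25.7]
(248, 190) [594.   1.  15.] [30.8 44.9]
(262, 200) [564. -36.  34.] [5.5 4.6]
(212, 186) [610.  99.  -3.] [ 34.9 144. ]
(219, 177) [605.  60. 163.] [ 34.8 104.5]
(224, 180) [602.  52. 134.] [33.3 96. ]
(260, 184) [595. -33. 108.] [35.8 10.8]
(240, 220) [515.  24.  10.] [-50.7  58.6]
(202, 222) [509. 118.  53.] [-67.4 150.9]
(304, 196) [ 569. -144.   58.] [  23.1 -102.5]
s (505, 90) [610.  70. 169.] [ 38.4 115.5]
s (470, 150) [625.  64. 150.] [ 54.6 110.8]
s (440, 215) [625.  52. 114.] [55.3 98.9]
s (275, 148) [607. -29. 105.] [47.4 16.7]
s (85, 125) [ 581. -139.   61.] [ 34.3 -95.4]
s (700, 225) [517. 121.  54.] [-60.  155.2]
s (345, 470) [667.  32.   9.] [99.8 84.5]
s (270, 235) [579. -48.  31.] [22.4 -5.8]
```

Candidates for the cassette in the top picture are the small grey one on the plate (263,213), the larger dark grey device (323,289) and the blue one (184,176). The crop confirms the small grey one lies on the plate between the rails, next to the clamp. I'll move behind it with the fingers shut.

Emit:
{"name": "play_rows", "arguments": {
  "hand": 0,
  "targets": [
    {"linear": [-363, -260, 0], "turn": -0.08},
    {"linear": [-363, -260, 0], "turn": -0.08},
    {"linear": [-363, -260, 0], "turn": -0.08},
    {"linear": [-363, -260, 0], "turn": -0.08},
    {"linear": [-363, -260, 0], "turn": -0.08},
    {"linear": [-363, -260, 0], "turn": -0.08},
    {"linear": [-363, -260, 0], "turn": -0.08},
    {"linear": [-363, -260, 0], "turn": -0.08},
    {"linear": [-433, -529, 0], "turn": -0.161},
    {"linear": [-433, -529, 0], "turn": -0.161},
    {"linear": [-433, -529, 0], "turn": -0.161},
    {"linear": [-433, -529, 0], "turn": -0.161},
    {"linear": [-433, -529, 0], "turn": -0.161},
    {"linear": [-433, -529, 0], "turn": -0.161},
    {"linear": [-433, -529, 0], "turn": -0.161},
    {"linear": [-433, -529, 0], "turn": -0.161}
  ]
}}

```text
t: 2.1
eef_pos: [442.6, -26.1, 292.2]
tcp_rot: [3.141, -0.0, 3.024]
ft_force: [0.7, -0.5, 0.4]
opening: 0.007
```

Emit:
{"name": "play_rows", "arguments": {
  "targets": [
    {"linear": [0, 0, 50]},
    {"linear": [0, 0, 100]},
    {"linear": [0, 0, 140]},
    {"linear": [0, 0, 170]},
    {"linear": [0, 0, 185]},
    {"linear": [0, 0, 194]},
    {"linear": [0, 0, 194]}
  ]
}}

```text
validation failed for argument at $.ta...
```

```bash
python3 - <<'E'
from h import *
grab('scene','s1');grab('top','t1')
a=cv2.imread('pics/t1.png')[160:280,195:315];cv2.imwrite('pics/t1d.png',cv2.resize(a,(600,600),interpolation=cv2.INTER_CUBIC))
a=cv2.imread('pics/s1.png')[165:315,225:385];cv2.imwrite('pics/s1c.png',cv2.resize(a,(640,600),interpolation=cv2.INTER_CUBIC))
E
```

```text
(no output)
```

View pics/t1d.png

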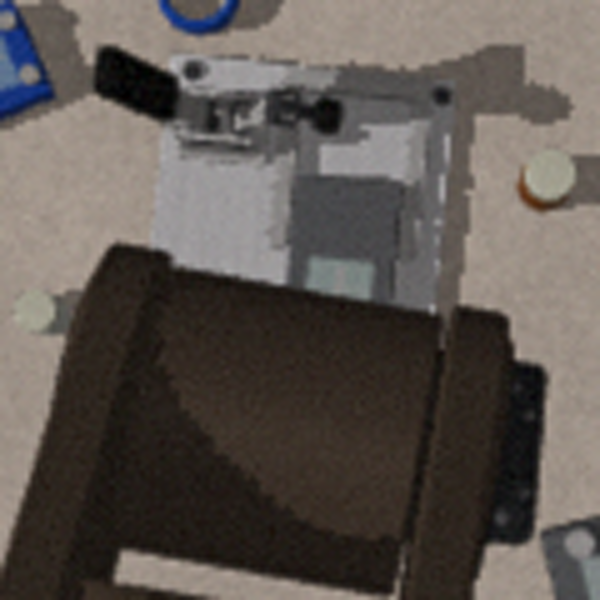

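View pics/s1c.png

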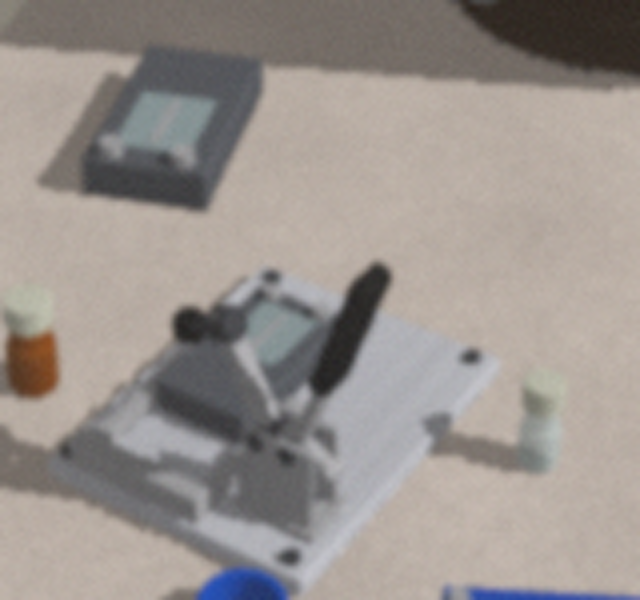

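The arm covers the fixture from above; nothing has moved. The descent call was refused because the rows left out "turn", so I'm resending it.

Emit:
{"name": "play_rows", "arguments": {
  "targets": [
    {"linear": [0, 0, 50], "turn": 0},
    {"linear": [0, 0, 100], "turn": 0},
    {"linear": [0, 0, 140], "turn": 0},
    {"linear": [0, 0, 170], "turn": 0},
    {"linear": [0, 0, 185], "turn": 0},
    {"linear": [0, 0, 194], "turn": 0},
    {"linear": [0, 0, 194], "turn": 0}
  ]
}}

```text
t: 3.08
eef_pos: [442.7, -27.0, 98.0]
tcp_rot: [3.141, -0.001, 3.023]
ft_force: [-0.7, 0.4, -0.2]
opening: 0.006
```

```bash
python3 - <<'E'
from h import *
grab('scene','s2')
a=cv2.imread('pics/s2.png')[165:315,225:385];cv2.imwrite('pics/s2c.png',cv2.resize(a,(640,600),interpolation=cv2.INTER_CUBIC))
E
```

```text
(no output)
```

View pics/s2c.png

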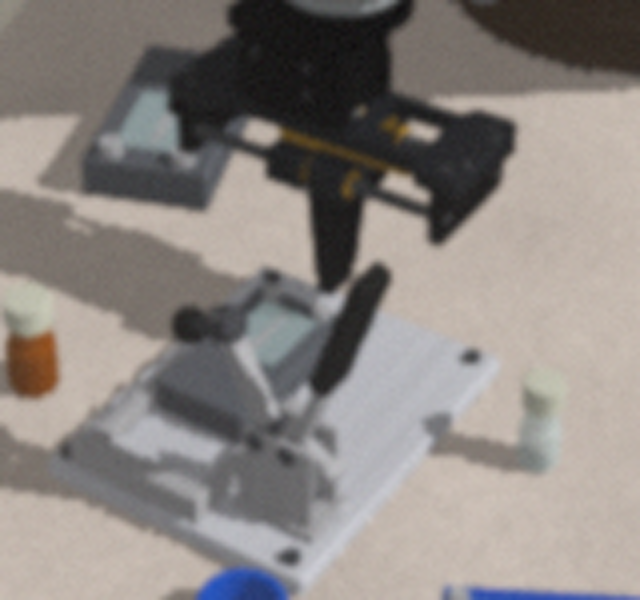

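Emit:
{"name": "play_rows", "arguments": {
  "targets": [
    {"linear": [-8, 0, 0], "turn": 0},
    {"linear": [-16, 0, 0], "turn": 0},
    {"linear": [-22, 0, 0], "turn": 0},
    {"linear": [-27, 0, 0], "turn": 0},
    {"linear": [-32, 0, 0], "turn": 0},
    {"linear": [-37, 0, 0], "turn": 0},
    {"linear": [-42, 0, 0], "turn": 0},
    {"linear": [-47, 0, 0], "turn": 0},
    {"linear": [-52, 0, 0], "turn": 0},
    {"linear": [-57, 0, 0], "turn": 0},
    {"linear": [-60, 0, 0], "turn": 0},
    {"linear": [-60, 0, 0], "turn": 0}
  ]
}}

```text
t: 4.62
eef_pos: [502.5, -34.4, 98.2]
tcp_rot: [3.142, 0.0, 3.023]
ft_force: [-0.5, -0.5, 0.0]
opening: 0.004
```

```bash
python3 - <<'E'
from h import *
grab('scene','s3')
a=cv2.imread('pics/s3.png')[195:320,235:365];cv2.imwrite('pics/s3c.png',cv2.resize(a,(624,600),interpolation=cv2.INTER_CUBIC))
E
```

```text
(no output)
```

View pics/s3c.png

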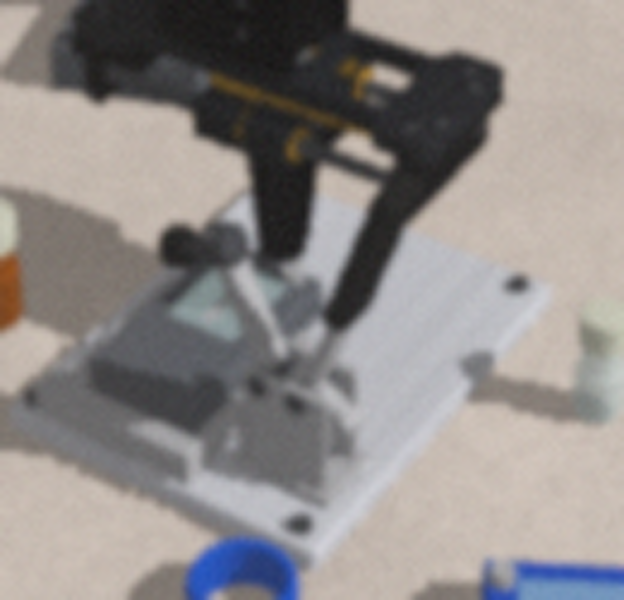

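Emit:
{"name": "play_rows", "arguments": {
  "targets": [
    {"linear": [-2, 0, 0], "turn": 0},
    {"linear": [-4, 0, 0], "turn": 0},
    {"linear": [-6, 0, 0], "turn": 0},
    {"linear": [-7, 0, 0], "turn": 0},
    {"linear": [-8, 0, 0], "turn": 0},
    {"linear": [-8, 0, 0], "turn": 0}
  ]
}}

```text
t: 5.42
eef_pos: [510.3, -35.4, 98.2]
tcp_rot: [3.142, 0.0, 3.023]
ft_force: [0.2, 0.4, 0.3]
opening: 0.006
```

Emit:
{"name": "play_rows", "arguments": {
  "targets": [
    {"linear": [-1, 0, 0], "turn": 0},
    {"linear": [-2, 0, 0], "turn": 0},
    {"linear": [-3, 0, 0], "turn": 0},
    {"linear": [-3, 0, 0], "turn": 0}
  ]
}}

```text
t: 5.92
eef_pos: [512.7, -35.6, 98.2]
tcp_rot: [3.141, -0.001, 3.023]
ft_force: [-3.4, 1.4, 1.8]
opening: 0.005
```

Emit:
{"name": "play_rows", "arguments": {
  "targets": [
    {"linear": [-1, 0, 0], "turn": 0},
    {"linear": [-1.5, 0, 0], "turn": 0},
    {"linear": [-1.5, 0, 0], "turn": 0}
  ]
}}

```text
t: 6.3
eef_pos: [513.0, -35.6, 98.1]
tcp_rot: [3.141, -0.004, 3.023]
ft_force: [-11.4, 0.1, 7.7]
opening: 0.008
```

```bash
python3 - <<'E'
from h import *
grab('scene','s4')
a=cv2.imread('pics/s4.png')[195:320,235:365];cv2.imwrite('pics/s4c.png',cv2.resize(a,(624,600),interpolation=cv2.INTER_CUBIC))
E
```

```text
(no output)
```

View pics/s4c.png

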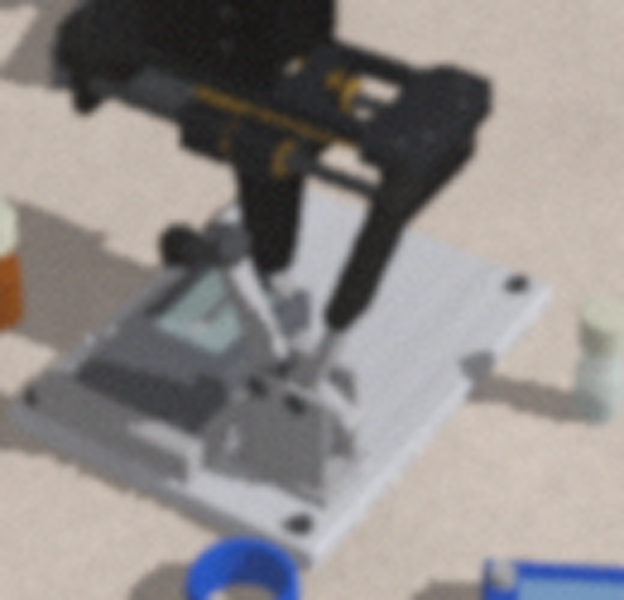

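Emit:
{"name": "play_rows", "arguments": {
  "targets": [
    {"linear": [4, 0, 0], "turn": 0},
    {"linear": [20, 0, 0], "turn": 0},
    {"linear": [20, 0, 0], "turn": 0},
    {"linear": [20, 0, -60], "turn": 0},
    {"linear": [20, 0, -120], "turn": 0},
    {"linear": [20, 0, -177], "turn": 0},
    {"linear": [20, 0, -177], "turn": 0}
  ]
}}

```text
t: 7.22
eef_pos: [496.5, -33.8, 279.5]
tcp_rot: [-3.141, 0.009, 3.023]
ft_force: [0.4, -0.3, -1.5]
opening: 0.005
```

```bash
python3 - <<'E'
from h import *
grab('scene','s5')
a=cv2.imread('pics/s5.png')[195:320,235:365];cv2.imwrite('pics/s5c.png',cv2.resize(a,(624,600),interpolation=cv2.INTER_CUBIC))
E
```

```text
(no output)
```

View pics/s5c.png

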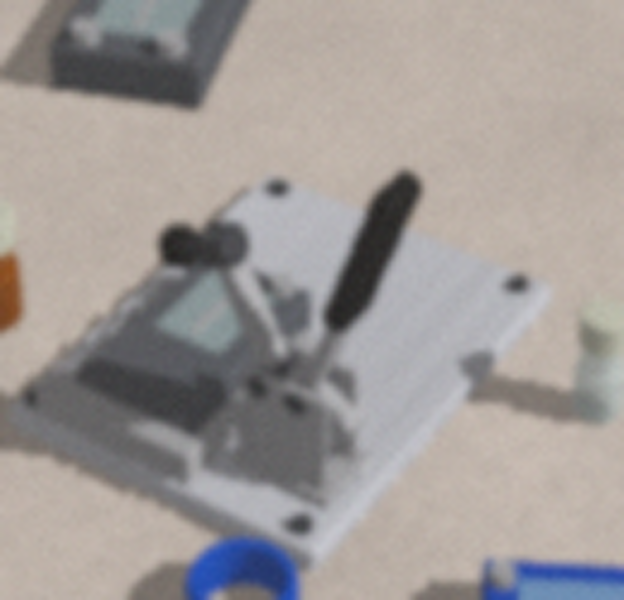

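The cassette is home: its leading end meets the stop and the lever is still open. Next I'll go over to the inner side of the lever.

Emit:
{"name": "play_rows", "arguments": {
  "targets": [
    {"linear": [-50, 35, 0], "turn": 0},
    {"linear": [-103, 71, 0], "turn": 0},
    {"linear": [-103, 71, 0], "turn": 0},
    {"linear": [-103, 71, 0], "turn": 0},
    {"linear": [-103, 71, 22], "turn": 0},
    {"linear": [-103, 71, 42], "turn": 0},
    {"linear": [-103, 71, 42], "turn": 0}
  ]
}}

```text
t: 8.15
eef_pos: [604.2, 24.1, 232.1]
tcp_rot: [-3.141, -0.003, 3.022]
ft_force: [0.6, -0.2, 0.1]
opening: 0.006
```

```bash
python3 - <<'E'
from h import *
grab('scene','s6')
a=cv2.imread('pics/s6.png')[155:305,235:365];cv2.imwrite('pics/s6c.png',cv2.resize(a,(520,600),interpolation=cv2.INTER_CUBIC))
E
```

```text
(no output)
```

View pics/s6c.png

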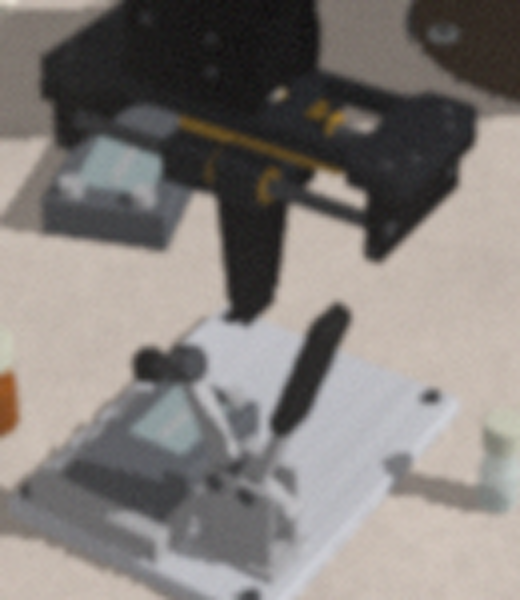

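Emit:
{"name": "play_rows", "arguments": {
  "targets": [
    {"linear": [-2, 9, 5], "turn": 0},
    {"linear": [-2, 18, 5], "turn": 0},
    {"linear": [-2, 27, 8], "turn": 0},
    {"linear": [-2, 36, 12], "turn": 0},
    {"linear": [-2, 43, 16], "turn": 0},
    {"linear": [-2, 50, 20], "turn": 0},
    {"linear": [-2, 50, 20], "turn": 0}
  ]
}}

```text
t: 9.07
eef_pos: [613.7, 74.8, 213.4]
tcp_rot: [-3.142, 0.001, 3.023]
ft_force: [0.2, -2.5, 5.5]
opening: 0.001
```

```bash
python3 - <<'E'
from h import *
grab('scene','s7')
a=cv2.imread('pics/s7.png')[155:305,235:365];cv2.imwrite('pics/s7c.png',cv2.resize(a,(520,600),interpolation=cv2.INTER_CUBIC))
E
```

```text
(no output)
```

View pics/s7c.png

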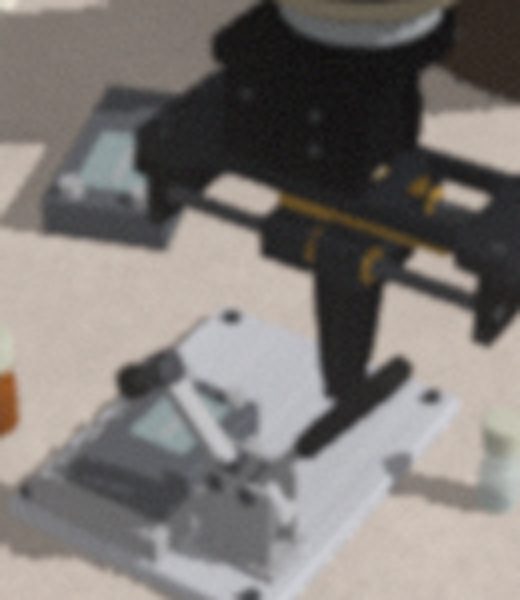

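Emit:
{"name": "play_rows", "arguments": {
  "targets": [
    {"linear": [0, 8, 5], "turn": 0},
    {"linear": [0, 15, 11], "turn": 0},
    {"linear": [0, 21, 17], "turn": 0},
    {"linear": [0, 26, 24], "turn": 0},
    {"linear": [0, 30, 31], "turn": 0},
    {"linear": [0, 34, 39], "turn": 0},
    {"linear": [0, 37, 46], "turn": 0},
    {"linear": [0, 39, 52], "turn": 0},
    {"linear": [0, 40, 58], "turn": 0},
    {"linear": [0, 41, 62], "turn": 0},
    {"linear": [0, 41, 62], "turn": 0}
  ]
}}

```text
t: 10.5
eef_pos: [618.1, 114.9, 150.7]
tcp_rot: [-3.141, -0.001, 3.023]
ft_force: [0.2, 0.1, 0.1]
opening: 0.002
```

```bash
python3 - <<'E'
from h import *
grab('scene','s8')
a=cv2.imread('pics/s8.png')[155:305,235:365];cv2.imwrite('pics/s8c.png',cv2.resize(a,(520,600),interpolation=cv2.INTER_CUBIC))
E
```

```text
(no output)
```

View pics/s8c.png

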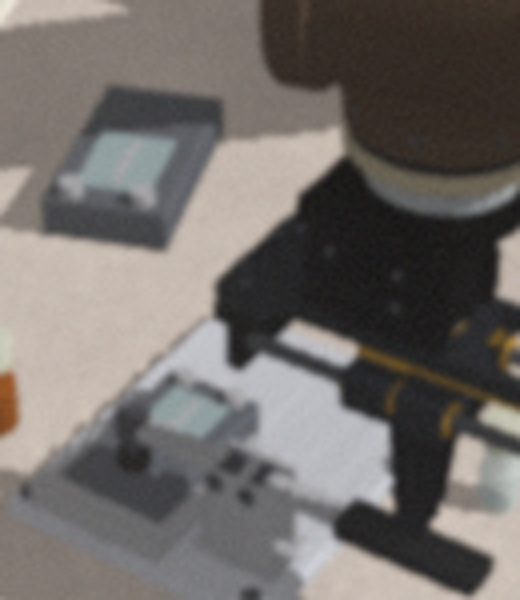

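Lever is down and the contact force is nil, so it has snapped. I'll retract upward and check.

Emit:
{"name": "play_rows", "arguments": {
  "targets": [
    {"linear": [0, 0, -15], "turn": 0},
    {"linear": [0, 0, -60], "turn": 0},
    {"linear": [0, 0, -110], "turn": 0},
    {"linear": [30, 0, -150], "turn": 0},
    {"linear": [85, 0, -150], "turn": 0},
    {"linear": [140, 0, -150], "turn": 0},
    {"linear": [140, 0, -150], "turn": 0},
    {"linear": [140, 0, -150], "turn": 0}
  ]
}}

```text
t: 11.55
eef_pos: [479.9, 131.5, 302.5]
tcp_rot: [3.141, 0.002, 3.023]
ft_force: [-0.1, 0.2, 0.7]
opening: 0.003
```

```bash
python3 - <<'E'
from h import *
p,d=grab('scene','s9');grab('top','t9')
a=cv2.imread('pics/s9.png')[215:325,225:365];cv2.imwrite('pics/s9c.png',cv2.resize(a,(763,600),interpolation=cv2.INTER_CUBIC))
F=np.load('fx.npz');th=float(F['th']);o=F['o']
R=np.array([[np.cos(th),-np.sin(th)],[np.sin(th),np.cos(th)]])
print(env.state()['ft_force'])
# lever tip/paddle depth
for v in range(270,310,5):
  for u in range(315,365,5):
    if p[v,u].max()<60:
      q=w('scene',d,u,v);print(u,v,(R.T@(q[:2]-o)).round(),q[2].round())
E
```

```text
[ 0.82388534 -0.02688368  0.55847581]
320 285 [ 51. 126.] 63.0
325 285 [ 47. 134.] 64.0
330 285 [ 41. 142.] 64.0
335 285 [ 37. 150.] 65.0
325 290 [ 55. 139.] 60.0
330 290 [ 54. 149.] 65.0
335 290 [ 50. 157.] 66.0
340 290 [ 44. 164.] 65.0
345 290 [ 38. 171.] 63.0
335 295 [ 57. 161.] 61.0
340 295 [ 53. 169.] 62.0
345 295 [ 51. 178.] 65.0
350 295 [ 47. 186.] 66.0
355 295 [ 41. 193.] 66.0
345 300 [ 55. 181.] 58.0
350 300 [ 53. 190.] 61.0
```

View pics/s9c.png

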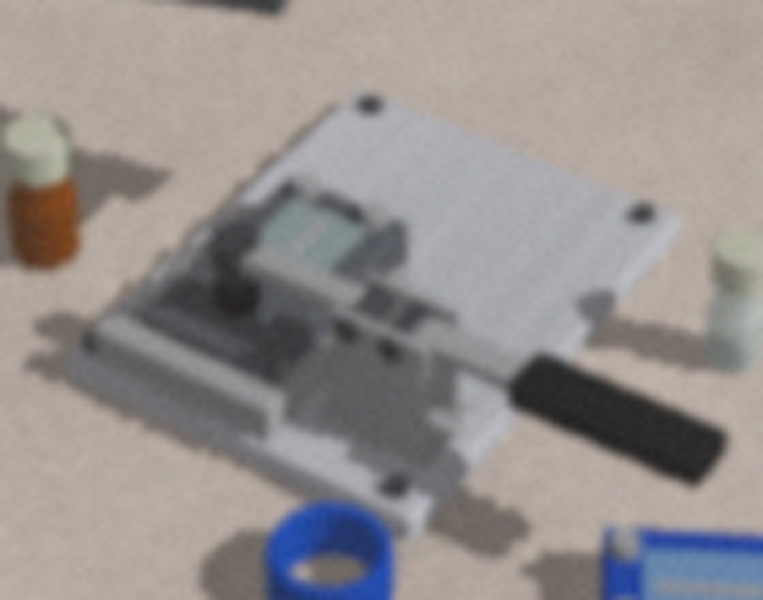

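View pics/t9.png

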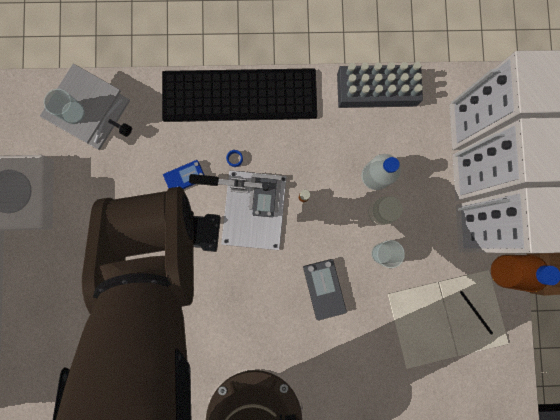

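```bash
python3 - <<'E'
from h import *
a=cv2.imread('pics/t9.png')[165:255,215:305];cv2.imwrite('pics/t9d.png',cv2.resize(a,(600,600),interpolation=cv2.INTER_CUBIC))
c=env.camera_params('top');F=np.load('fx.npz');th=float(F['th']);o=F['o']
R=np.array([[np.cos(th),-np.sin(th)],[np.sin(th),np.cos(th)]])
for x,y,z in [(-35,28,32),(-35,-28,32),(65,28,32),(65,-28,32)]:
    q=np.array([*(R@[x,y]+o),z]);k=np.array(c['R'])@q+c['t'];u=c['fx']*k[0]/k[2]+c['cx'];v=c['fy']*k[1]/k[2]+c['cy']
    print((x,y),((u+.5-215)*6.667).round(),((v+.5-165)*6.667).round())
E
```

```text
(-35, 28) 247.0 334.0
(-35, -28) 390.0 347.0
(65, 28) 272.0 83.0
(65, -28) 413.0 96.0
```

View pics/t9d.png

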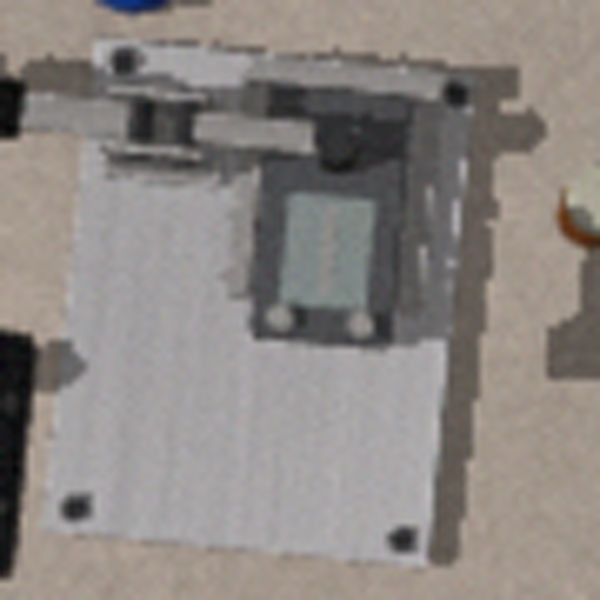

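```bash
python3 - <<'E'
from cell import env
print(env.job_done())
E
```

```text
the job is handed in; nothing more can be done
None
```

I pushed the cassette home with the closed fingertips, then pushed the clamp lever outward and down until it snapped. I drew the arm clear and handed the job in at about 12 s.

- **Cassette:** the push ended in a hard stop of about 11 N. In the last top picture its trailing edge lies about 1 mm from where it should be when home.
- **Lever:** it lies level, with the paddle's upper face at about z = 63–66 mm, which matches the locked position. The fingertip force dropped to zero when it snapped.
- **Foot:** in the pictures it rests on the cassette. I could not measure the force with which it presses.
- **Bystanders:** in the last pictures they all stand where they were, judged by eye; I did not measure their positions again.

No check failed or disagreed. One move call was refused because I left out "turn"; I sent it again and the arm had not moved.

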